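Close up the sample carry case

TASK

Close up the sample carry case by pushing with the fingertips: first push the upright perforated flap over until it lies flat on the tubes, then swing the hinged lid over it until it is fully shut. Never bring the lid down over a flap that still sticks up. Only push: do not lift, tip or drag the case, and leave everything else on the bench where it is.

Things in the scene. Friction and masses are not known exactly. Their poses are not given: they have to be found in the camera images.
- case: grey plastic sample carry case, about 2 kg, standing loose on the bench: 220 mm along its x, 160 mm along its y, rim 85 mm above the bench, walls 6 mm. Origin: centre of its underside; its z is up. A dark foam insert with white tube caps fills it to 63 mm. The lid is hinged along its +y rim, the flap just inside its -y wall; both hinges run along its x and both parts fold towards the middle of the case.
- lid (a joint): angle of the case's lid, rad: 0 = fully shut, lying flat on the rim; 1.57 = upright; up to 2.05 = leaning back, away from the case. A stiff hinge: it stays at any angle and must be pushed all the way (about 2 N at its free edge). The lid is a flat grey panel, 220 mm along the hinge, 160 mm from hinge to free edge, 8 mm thick, all of it on the outer side of the hinge line.
- lid_hinge (a point): middle of the lid's hinge line, at case x 0, y +80 mm, z 85.5 mm; when shut the lid's inner face lies at this height
- lid_edge (a point): middle of the lid's free edge, on its outer face (8 mm outside the hinge plane); when shut it is at case y -80 mm, z 93.5 mm
- flap (a joint): angle of the hold-down flap, rad: 0 = folded flat over the tubes, below the rim; 1.57 = upright; up to 1.7. A stiff hinge: it stays at any angle and must be pushed all the way (about 1 N). The flap is a bare aluminium plate with dark round holes, 190 mm along the hinge, 115 mm from hinge to free edge, 4 mm thick.
- flap_hinge (a point): middle of the flap's hinge line, at case x 0, y -68 mm, z 68 mm; when folded flat the flap's underside lies at this height
- flap_edge (a point): middle of the flap's free edge, on its outer face (the face away from the tubes); when flat it is at case y +47 mm, z 72 mm
- vial: small amber glass vial with a white cap, upright, 26 mm across, 55 mm tall, beside the case. Origin: centre of its underside. To be left alone.
- tweezers: steel tweezers lying on the bench, 130 mm long, 8 mm high, beside the case's flap side. Origin: centre of its underside. To be left alone.
- dish: closed glass culture dish, 90 mm across, 17 mm high. Origin: centre of its underside. To be left alone.
- marker: black marker pen lying on the bench, 132 mm long, 15 mm thick, behind the open lid. Origin: centre of its underside. To be left alone.
- jar: glass storage jar with a steel lid, 90 mm across, 110 mm tall. Origin: centre of its underside. To be left alone.
- beaker: open glass beaker, 80 mm across, 100 mm tall. Origin: centre of its underside. To be left alone.
- tipbox: closed pipette-tip box, white with a clear top, 85 x 120 mm, 67 mm tall. Origin: centre of its underside. To be left alone.

How it is judged (in metres and radians):
On the way, in this order (a step that is already met when the one before it is completed fails the run):
1. the flap lies flat on the tubes (within 0.08 rad) while the lid is still open (more than 0.9 rad) (value of joint flap below 0.08 rad and value of joint lid above 0.9 rad), for 0.2 s.
2. the lid is fully shut (within 0.04 rad) over the flat flap (value of joint lid below 0.04 rad and value of joint flap below 0.08 rad), for 0.2 s.
At the end, for the whole second after the job is handed in: Flap flat within 0.08 rad, lid shut within 0.04 rad and at rest, the case level (0.05 rad), at rest and within 30 mm of where it stood, every other thing within 25 mm of where it stood (all of step 2 and velocity of joint lid above -0.1 rad/s and linear speed of case below 0.02 m/s and distance of case from where it was at the start of the episode below 0.03 m and angle between case's own z axis and vertical below 0.05 rad and distance of each of vial, tweezers, dish, marker, jar, beaker, tipbox from where it was at the start of the episode below 0.025 m); the robot touches nothing.
It fails at once if the lid is brought down (below 0.85 rad) while the flap still sticks up (above 0.3 rad) (value of joint lid below 0.85 rad and value of joint flap above 0.3 rad).
It fails at once if the case is dragged, carried or lifted: moved more than 30 mm, or raised more than 12 mm (distance of case from where it was at the start of the episode above 0.03 m or height (world z) of case above 0.012 m).
It fails at once if the case is tipped by more than 0.12 rad (angle between case's own z axis and vertical above 0.12 rad).
It fails at once if another thing on the bench is moved, lifted or knocked by more than 25 mm (distance of any of vial, tweezers, dish, marker, jar, beaker, tipbox from where it was at the start of the episode above 0.025 m).
It also fails if it takes over 56 s, if anything falls off the work surface, if the arm or the gripper's body presses on something with over 40 N, if the wrist force passes 120 N, or if a joint passes its speed limit or range.

ROBOT

A 6-joint arm with a two-finger parallel gripper is mounted at the origin on the work surface. World frame = base frame: x ahead of the robot, y to its left, z up, the work surface at z = 0. Lengths are in mm, angles in rad, forces in N, time in s.
With the tool pointing down it reaches from about 350 to 875 mm from the base axis. Payload 4.2 kg.
Tool frame: the origin (TCP) lies between the finger pads; the fingertips stand 11 mm ahead of it and the grasp point (between the pads) lies 8 mm behind it; z points along the fingers, y is the direction in which the jaws open and shut (so a half turn about z gives the same grasp; the last joint's range is limited). The gripper opens to 85 mm and grips with 20 to 120 N. Pads are 22 mm wide; open, the fingers measure 114 mm over their backs; the gripper's body (76 mm by 85 mm) begins 54 mm behind the grasp point. The pads swing forward as they close: fully open they stand 13 mm farther back than shut.
Start: joints at [-0.893, 0.385, 0.008, 0, -1.194, -0.259], TCP at [254.178, -570.958, 207.112] pointing down, gripper open.
Joint ranges: [-3.14, 3.14], [-1.21, 2.06], [-1.07, 1.41], [-3.16, 2.05], [-2.99, -0.16], [-3.1, 3.1]. Speed limits (rad/s): [2.79, 2.79, 3.14, 3.14, 3.14, 3.14].

INTERFACE

Orientations are given as a unit quaternion [x, y, z, w].
In Python, from bench import * gives the robot as it stands.
- The arm moves only by the tool servo_tool, never from a script. Its argument "rows" is a list of rows, each a list of 7 numbers: the opening, from 0 (shut) to 1 (fully open), then the shift along the tool's x, y, z in cm, then the turn, a rotation vector about the tool's x, y, z in degrees. A call has 1 to 12 rows; each row shifts and turns the commanded pose from where the row before left it, along the tool's axes as they then stand; what a row does not reach is not made up. A row lasts 1/10 s, in which the tool goes at most 50 mm and 8.59 degrees, less where a joint would pass 70% of its speed; a pose out of reach is approached as far as the arm can. A call is refused whole if a number of a shift passes 5 or a number of a turn 8.59, either way. A call with a gripper value outside its range is refused whole. The fingers move at their own pace and stop on an object; the grip force is fixed at half the most. Time passes only in rows, so rows that do not move let the fingers close. It gives the time, the measured TCP pose, the force and the opening at its end, in the units of the state.
- read_state(): the state, without advancing time (a new reading comes with each control period).
- get_image(name): name is "scene" or "top" or "wrist"; returns a dict with "image" (384x512x3 uint8, red, green, blue), "mtx" (3x3 intrinsics, pixels), "extrinsics" (4x4, takes a point from camera to world coordinates). Camera axes: x right, y up, looking along -z (the intrinsics and any distortion apply to the point x, -y, -z); pixel columns grow to the right and rows downward; lengths in mm; the calibration is good to about 2 mm. A picture is of the moment at which its call begins. There is no depth.
- job_done(): hands the job in, once; it reports no verdict.
The state is a dict: "clock": time; "joints": joint angles; "joint_vel": joint speeds; "joint_efforts": joint torques, N m; "position": TCP position; "ee_rot": TCP orientation; "contact_force": force on the tool from outside, world axes, zero at the start; "wrist_torque": the same for the moment, N m; "gripper_width": finger opening in mm.
Only numpy, scipy, OpenCV 4.12 (cv2) and the standard library are available. Lean on these libraries where they do the work, as an engineer would, in place of code of your own. Each camera call takes 0.05 s, during which the arm holds its last target. There are 200 camera calls.

## Working session

There is one attempt and no reset: what is moved stays moved. The work goes in short steps, Python scripts to look and compute and a tool call to move; the robot and the scene stay as the last step left them, time stands still between calls to the robot, and variables do not carry over. Pictures are saved under pics/ and viewed, about 8 in all and at most 12, crops included, and the job is handed in when it is done.

Besides the shell and the picture viewer there is one more tool, called after "Call:" by a JSON object that holds its "api" and its "payload". servo_tool: Moves the arm, as the interface text tells. Its arguments: {"type":"object","properties":{"rows":{"type":"array","items":{"type":"array","items":{"type":"number"}}}},"required":["rows"]}

```bash
mkdir -p pics
cat > h.py <<'E'
from bench import *
import numpy as np, cv2
from scipy.spatial.transform import Rotation as R
def ray(im,u,v):
    K=np.array(im["mtx"]);E=np.array(im["extrinsics"])
    d=np.linalg.inv(K)@[u,v,1.0]; d=E[:3,:3]@[d[0],-d[1],-d[2]]
    return E[:3,3],d
def onz(im,u,v,z):
    o,d=ray(im,u,v); return o+d*(z-o[2])/d[2]
def proj(im,p):
    K=np.array(im["mtx"]);E=np.array(im["extrinsics"])
    c=E[:3,:3].T@(np.array(p,float)-E[:3,3]); q=K@[c[0],-c[1],-c[2]]; return q[:2]/q[2]
def tri(i1,p1,i2,p2):
    o1,d1=ray(i1,*p1);o2,d2=ray(i2,*p2);d1/=np.linalg.norm(d1);d2/=np.linalg.norm(d2)
    t=np.linalg.lstsq(np.c_[d1,-d2],o2-o1,rcond=None)[0]
    a=o1+t[0]*d1;b=o2+t[1]*d2; return (a+b)/2,np.linalg.norm(a-b)
E
python3 - <<'E'
from h import *
import pickle
ims={n:get_image(n) for n in("scene","top")}
pickle.dump(ims,open("im0.pkl","wb"))
for n,i in ims.items():
    cv2.imwrite(f"pics/{n}0.png",cv2.resize(i["image"][:,:,::-1],(800,600),interpolation=cv2.INTER_CUBIC))
    print(n,np.round(i["extrinsics"],2).tolist(),np.round(i["mtx"],1).tolist(),[k for k in i])
print(read_state())
E
```

```text
scene [[-0.98, 0.09, -0.15, 463.54], [-0.18, -0.58, 0.8, 757.63], [-0.01, 0.81, 0.59, 661.01], [0.0, 0.0, 0.0, 1.0]] [[354.1, 0.0, 258.5], [0.0, 354.1, 187.8], [0.0, 0.0, 1.0]] ['image', 'mtx', 'extrinsics']
top [[-0.01, 0.99, -0.16, 402.97], [-1.0, -0.01, 0.01, 9.86], [0.01, 0.16, 0.99, 1348.07], [0.0, 0.0, 0.0, 1.0]] [[411.8, 0.0, 257.0], [0.0, 411.8, 185.2], [0.0, 0.0, 1.0]] ['image', 'mtx', 'extrinsics']
{'clock': 0.1, 'joints': array([-8.93413688e-01,  3.85482946e-01,  6.77203142e-03, -4.25449323e-04,
       -1.19398968e+00, -2.58586535e-01]), 'joint_vel': array([-0.00049101, -0.00239719,  0.00535445,  0.00138183, -0.00076348,
        0.00145434]), 'joint_efforts': array([-7.31354230e-04, -3.93317127e+01,  1.88930529e+01,  4.19799998e+00,
       -2.57664637e-03, -2.24799166e-06]), 'position': array([ 253.94052697, -570.47288055,  206.13417853]), 'ee_rot': array([-2.07794292e-01,  9.78172064e-01,  9.38950914e-04, -2.53029681e-04]), 'contact_force': array([-0.26188935,  0.58539248,  0.21082279]), 'wrist_torque': array([ 0.03506479,  0.00283573, -0.00806936]), 'gripper_width': 85.34034037287172}
```

View pics/scene0.png

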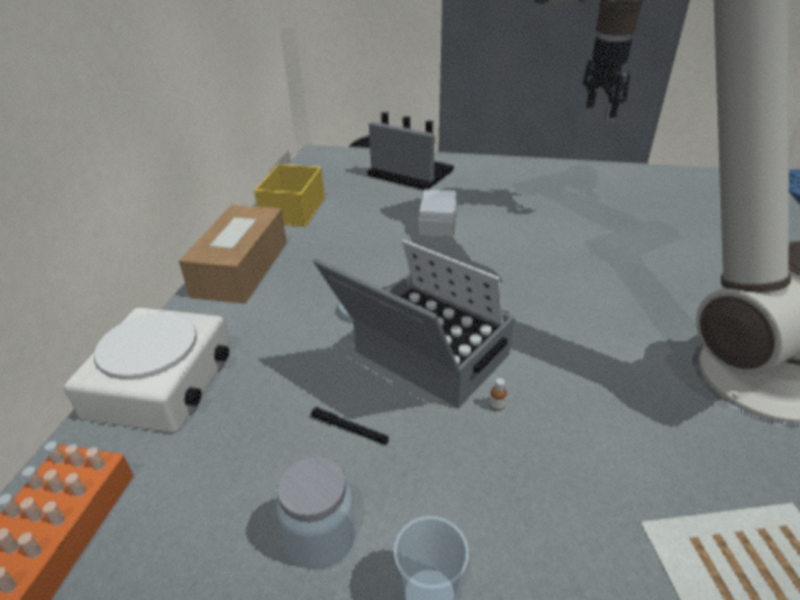

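View pics/top0.png

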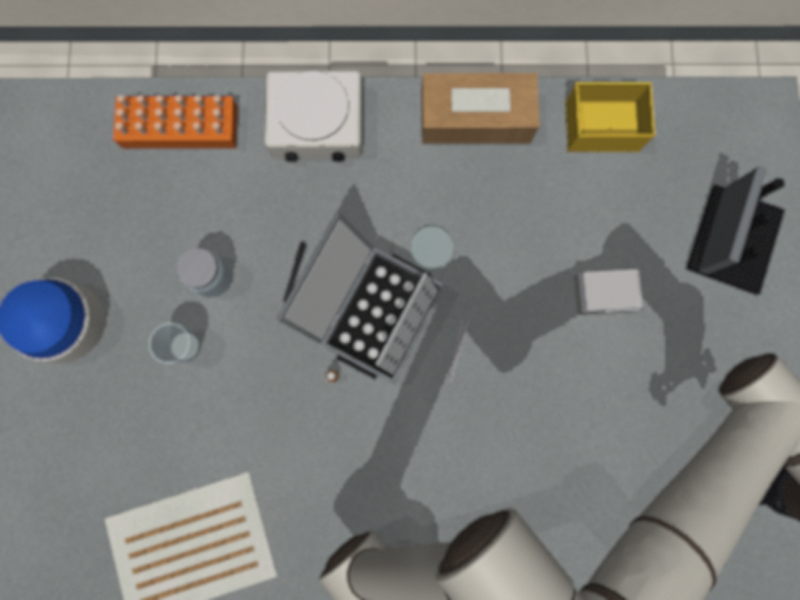

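The scene view shows the case at about (430,335) with the flap upright and the lid leaning back. The vial is at (498,395), the marker at (348,425) and the dish is hidden behind the lid. The top view has the case centred near (383,310), yawed about -27°, with the dish at (432,246) and the tweezers faint near (455,360). Next I'll enlarge the case for measuring.

Run:
```python
from h import *
import pickle
ims=pickle.load(open("im0.pkl","rb"))
# crops, 6x; top origin (170,110) size 130x140 ; scene origin (195,145) 145x125
a=ims["top"]["image"][110:250,170:303,::-1]; b=ims["scene"]["image"][145:265,195:335,::-1]
cv2.imwrite("pics/tc.png",cv2.resize(a,None,fx=4.2,fy=4.2,interpolation=cv2.INTER_CUBIC)*1)
cv2.imwrite("pics/sc.png",cv2.resize(b,None,fx=5,fy=5,interpolation=cv2.INTER_CUBIC)*1)
```

```text
(no output)
```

View pics/tc.png

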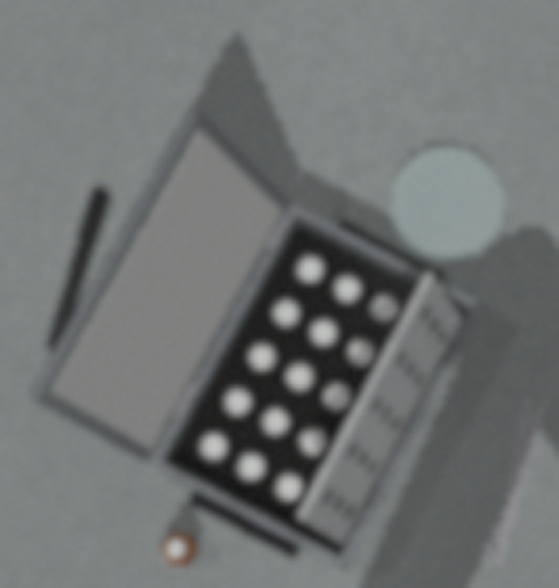

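View pics/sc.png

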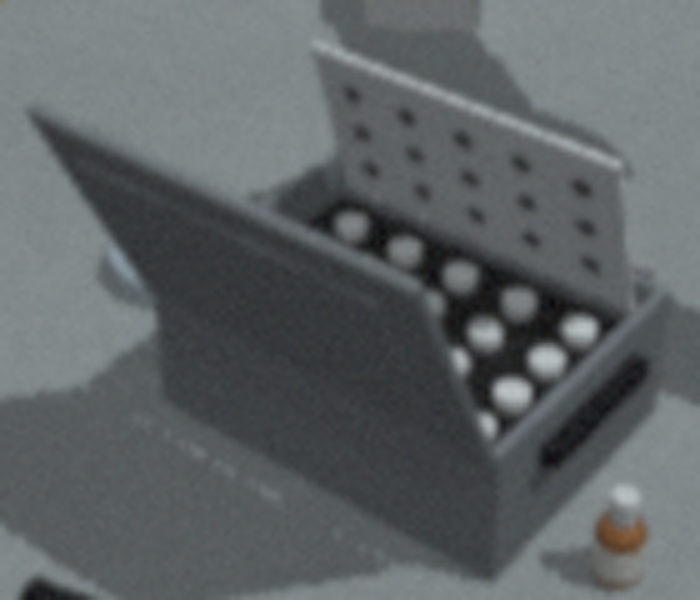

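The crops show the case corners, the lid's free-edge corners, the flap's top edge, the dish and the tweezers (faint, lower right). I'll triangulate these.

Run:
```python
from h import *
import pickle
ims=pickle.load(open("im0.pkl","rb"));T=ims["top"];S=ims["scene"]
t=lambda u,v:(170+u/4.2,110+v/4.2)
s=lambda u,v:(195+u/5,145+v/5)
P=lambda *a:print(*[np.round(x,1) if not isinstance(x,str) else x for x in a])
m=lambda p:onz(S,*s(*p),0)
A=m((490,577));B=onz(S,*s(495,447),85);C=onz(S,*s(665,290),85);D=m((655,402));E=m((165,405))
P("-x+y bot",A,"top",B);P("-x-y top",C,"bot",D);P("+x+y bot",E)
P("top hinge",onz(T,*t(290,208),87),onz(T,*t(158,458),87))
P("-x-y top",onz(T,*t(340,552),85),"+x-y",onz(T,*t(470,312),85))
L1=tri(T,t(200,114),S,s(30,105));L2=tri(T,t(38,395),S,s(425,290));P("lid",*L1,*L2)
F1=tri(T,t(425,273),S,s(318,43));F2=tri(T,t(297,518),S,s(622,165));P("flap",*F1,*F2)
yaw=np.arctan2(*(E-A)[[1,0]]);print("yaw",np.degrees(yaw),np.degrees(np.arctan2(*(L1[0]-L2[0])[[1,0]])),np.degrees(np.arctan2(*(F1[0]-F2[0])[[1,0]])))
# objects
P("dish",onz(T,*t(448,202),17),"vial",onz(T,*t(178,548),55),"marker",onz(T,*t(100,190),10),onz(T,*t(55,345),10))
P("tweez shadow end",onz(T,*t(535,440),0), onz(T,*t(490,545),0))
P("jar",onz(T,200*.64,268*.64,110),"beaker",onz(T,174*.64,343*.64,100),"tip",onz(T,612*.64,290*.64,67))
```

```text
-x+y bot [493.8 149.9   0. ] top [495.6 147.1  85. ]
-x-y top [419.7  15.   85. ] bot [416.6   6.8   0. ]
+x+y bot [683.7  53.5   0. ]
top hinge [684.3  51.1  87. ] [498.7 147.2  87. ]
-x-y top [430.   15.1  85. ] +x-y [605.3 -82.   85. ]
lid [718.5 106.8 226.5] 1.5 [526.7 210.6 225.2] 6.1
flap [615.  -44.7 181.4] 4.3 [449.9  43.5 180. ] 1.7
yaw -26.928780334730813 -28.431895237529073 -28.11981119152573
dish [704.1 -71.1  17. ] vial [434.4 135.2  55. ] marker [716.8 203.9  10. ] [593.2 236.9  10. ]
tweez shadow end [ 517.4 -137.3    0. ] [ 436.3 -100.6    0. ]
jar [643.5 389.  110. ] beaker [498.2 436.  100. ] tip [ 602.  -430.4   67. ]
```

Call:
{"api": "servo_tool", "payload": {"rows": [[0, 0, 0, 0, 0, 0, -7.6], [0, 0, 0, 0, 0, 0, -7.6], [0, 0, 0, 0, 0, 0, -7.6], [0, 0, 0, 0, 0, 0, -7.6], [0, 0, 0, 0, 0, 0, -7.6], [0, 0, 0, 0, 0, 0, 0], [0, 0, 0, 0, 0, 0, 0]]}}

```text
clock: 0.8
position: [254.1, -570.8, 206.7]
ee_rot: [-0.514, 0.858, 0.0, 0.0]
contact_force: [0.2, 0.3, -0.5]
gripper_width: 0.1
```

Call:
{"api": "servo_tool", "payload": {"rows": [[0, -2.5, 0.1, 0, 0, 0, 0], [0, -4, 0.2, 0, 0, 0, 0], [0, -4.5, 0.2, 0, 0, 0, 0], [0, -5, 0.2, 0, 0, 0, 0], [0, -5, 0.2, 0, 0, 0, 0], [0, -5, 0.2, 0, 0, 0, 0], [0, -5, 0.2, 0, 0, 0, 0], [0, -5, 0.2, 0, 0, 0, 0], [0, -5, 0.1, 0, 0, 0, 0], [0, -5, 0.1, 0, 0, 0, 0], [0, -4, 0.1, 0, 0, 0, 0], [0, -3, 0, 0, 0, 0, 0]]}}

```text
clock: 2.0
position: [487.8, -92.4, 207.3]
ee_rot: [-0.515, 0.857, -0.0, 0.0]
contact_force: [0.6, 0.2, -0.7]
gripper_width: 0.4
```

Call:
{"api": "servo_tool", "payload": {"rows": [[0, -1, 0, 0.5, 0, 0, 0], [0, -1, 0, 0.5, 0, 0, 0], [0, 0, 0, 0.5, 0, 0, 0], [0, 0, 0, 0, 0, 0, 0], [0, 0, 0, 0, 0, 0, 0]]}}

```text
clock: 2.5
position: [495.9, -78.1, 191.9]
ee_rot: [-0.514, 0.858, 0.0, -0.0]
contact_force: [-0.5, 0.0, 0.8]
gripper_width: -0.2
```

```bash
cat >> h.py <<'E'
C0=np.array([552.5,29.5]);X=np.array([.883,-.469]);Y=np.array([.469,.883])
def st():
    s=read_state();p=s["position"]
    print(round(s["clock"],2),"case xy",np.round([(p[:2]-C0)@X,(p[:2]-C0)@Y],1),"tip z",round(p[2]-11,1),"F",np.round(s["contact_force"],1),"rot",np.round(R.from_quat(s["ee_rot"]).as_matrix(),3).tolist(),"w",s["gripper_width"])
    return s
E
python3 - <<'E'
from h import *
st(); i=get_image("scene"); b=i["image"][65:265,145:405,::-1]
cv2.imwrite("pics/s1.png",cv2.resize(b,None,fx=3,fy=3,interpolation=cv2.INTER_CUBIC))
E
```

```text
2.5 case xy [   0.5 -121.5] tip z 180.9 F [-0.5  0.   0.8] rot [[-0.471, -0.882, -0.001], [-0.882, 0.471, -0.0], [0.001, 0.0, -1.0]] w -0.16291895915887183
```

View pics/s1.png

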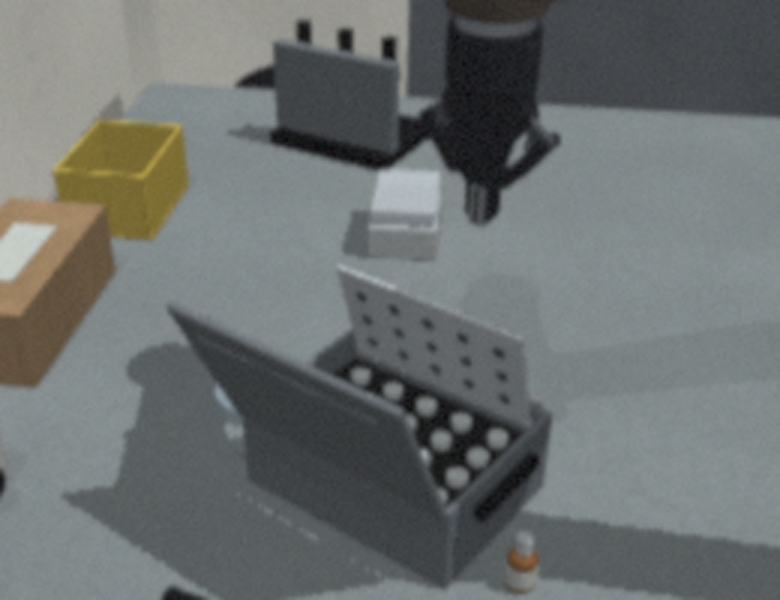

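The fingertips at about (480,220) are on the outer side of the flap, clear of everything. I'll sweep the flap over along an arc.

Call:
{"api": "servo_tool", "payload": {"rows": [[0, -1.5, 0, 0.8, 0, 0, 0], [0, -1.5, 0, 0.8, 0, 0, 0], [0, -1.5, 0, 0.5, 0, 0, 0], [0, -1, 0, 0.3, 0, 0, 0], [0, -1, 0, 0.2, 0, 0, 0], [0, -0.8, 0, 0.3, 0, 0, 0], [0, -0.8, 0, 0.4, 0, 0, 0], [0, -0.6, 0, 0.3, 0, 0, 0]]}}

```text
clock: 3.35
position: [537.5, 0.3, 155.8]
ee_rot: [-0.515, 0.857, 0.0, -0.0]
contact_force: [-0.0, 0.2, 0.5]
gripper_width: 0.1
```

Call:
{"api": "servo_tool", "payload": {"rows": [[0, -0.7, 0, 0.5, 0, 0, 0], [0, -0.7, 0, 0.6, 0, 0, 0], [0, -0.7, 0, 0.6, 0, 0, 0], [0, -0.5, 0, 0.7, 0, 0, 0], [0, -0.5, 0, 0.7, 0, 0, 0], [0, -0.5, 0, 0.8, 0, 0, 0], [0, -0.3, 0, 0.8, 0, 0, 0], [0, -0.3, 0, 0.9, 0, 0, 0]]}}

```text
clock: 4.15
position: [556.4, 36.6, 99.0]
ee_rot: [-0.515, 0.857, 0.0, -0.001]
contact_force: [0.6, -0.1, 0.2]
gripper_width: 0.1
```

Run:
```python
from h import *
st()
```

```text
4.15 case xy [0.1 8.1] tip z 88.0 F [ 0.6 -0.1  0.2] rot [[-0.47, -0.883, -0.001], [-0.883, 0.47, -0.0], [0.001, 0.001, -1.0]] w 0.08423310193749792
```

Call:
{"api": "servo_tool", "payload": {"rows": [[0, -0.1, 0, 0.7, 0, 0, 0], [0, -0.1, 0, 0.6, 0, 0, 0], [0, 0, 0, 0.3, 0, 0, 0], [0, 0, 0, 0.2, 0, 0, 0], [0, 0, 0, 0, 0, 0, 0]]}}

```text
clock: 4.65
position: [557.8, 38.3, 81.8]
ee_rot: [-0.515, 0.857, 0.0, -0.0]
contact_force: [0.4, -1.6, 0.2]
gripper_width: 0.2
```

Run:
```python
from h import *
st(); i=get_image("scene"); b=i["image"][65:265,145:405,::-1]
cv2.imwrite("pics/s2.png",cv2.resize(b,None,fx=3,fy=3,interpolation=cv2.INTER_CUBIC))
```

```text
4.65 case xy [ 0.5 10.3] tip z 70.8 F [ 0.4 -1.6  0.2] rot [[-0.47, -0.883, -0.001], [-0.883, 0.47, -0.0], [0.0, 0.0, -1.0]] w 0.2215259552365727
```

View pics/s2.png

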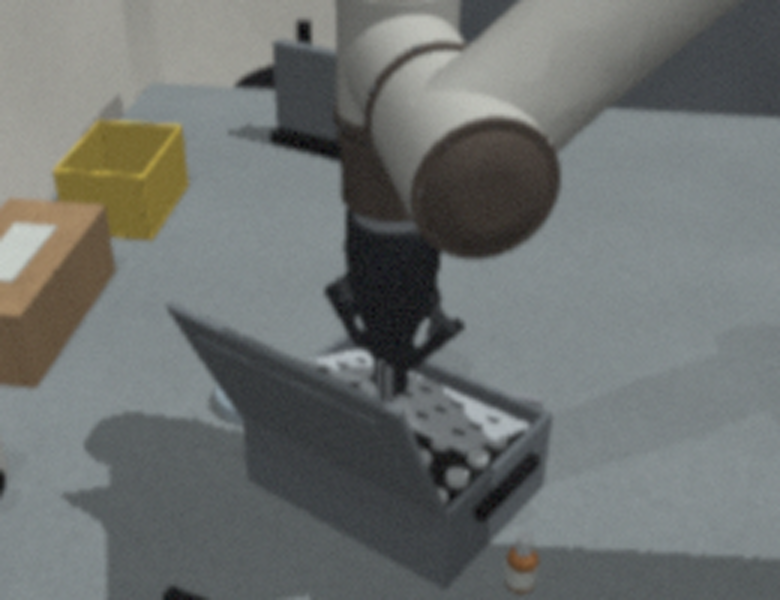

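The flap is almost flat, but there is no clear upward force yet. I'll press in small steps until it bottoms out.

Call:
{"api": "servo_tool", "payload": {"rows": [[0, 0, 0, 0.2, 0, 0, 0], [0, 0, 0, 0.1, 0, 0, 0], [0, 0, 0, 0, 0, 0, 0]]}}

```text
clock: 5.0
position: [558.0, 38.5, 79.2]
ee_rot: [-0.515, 0.857, -0.0, 0.0]
contact_force: [1.0, -0.4, 0.7]
gripper_width: -0.1
```

Call:
{"api": "servo_tool", "payload": {"rows": [[0, 0, 0, 0.2, 0, 0, 0], [0, 0, 0, 0.1, 0, 0, 0], [0, 0, 0, 0, 0, 0, 0]]}}

```text
clock: 5.3
position: [557.8, 38.5, 75.9]
ee_rot: [-0.515, 0.857, 0.0, -0.0]
contact_force: [0.2, -0.3, 0.0]
gripper_width: -0.3
```

Run:
```python
from h import *
st(); i=get_image("scene"); b=i["image"][150:265,195:335,::-1]
i2=get_image("wrist")["image"][:,:,::-1]
b=cv2.resize(b,(400,330),interpolation=cv2.INTER_CUBIC);i2=cv2.resize(i2,(400,300))
cv2.imwrite("pics/s3.png",np.hstack([b,cv2.copyMakeBorder(i2,0,30,0,0,0)]))
```

```text
5.3 case xy [ 0.5 10.5] tip z 64.9 F [ 0.2 -0.3  0. ] rot [[-0.47, -0.883, -0.0], [-0.883, 0.47, -0.0], [0.0, 0.0, -1.0]] w -0.32084044161279507
```

View pics/s3.png

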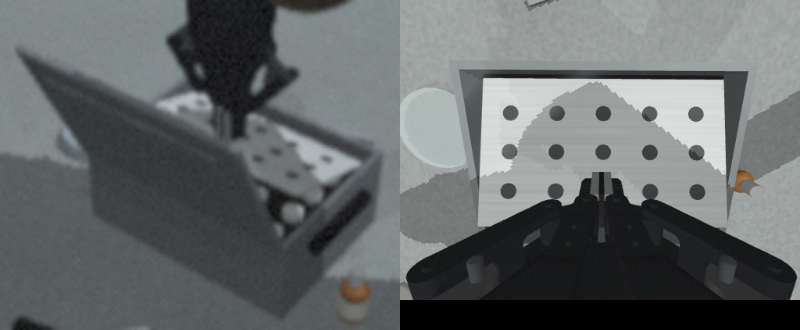

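The flap looks nearly flat in the wrist view, with its left edge going from x=483 to x=478. There's still no reaction force, so I'll keep pressing.

Call:
{"api": "servo_tool", "payload": {"rows": [[0, 0, 0, 0.2, 0, 0, 0], [0, 0, 0, 0.1, 0, 0, 0], [0, 0, 0, 0, 0, 0, 0]]}}

```text
clock: 5.7
position: [557.8, 38.5, 72.9]
ee_rot: [-0.515, 0.857, 0.0, -0.0]
contact_force: [0.2, 0.1, -0.7]
gripper_width: -0.3
```

Call:
{"api": "servo_tool", "payload": {"rows": [[0, 0, 0, 0.2, 0, 0, 0], [0, 0, 0, 0.1, 0, 0, 0], [0, 0, 0, 0, 0, 0, 0]]}}

```text
clock: 6.0
position: [557.8, 38.5, 69.9]
ee_rot: [-0.515, 0.857, 0.0, -0.0]
contact_force: [0.1, -0.1, 0.7]
gripper_width: -0.1
```

Run:
```python
from h import *
s=st(); i=get_image("wrist"); I=i["image"]
g=cv2.cvtColor(I,cv2.COLOR_RGB2GRAY)
f=cv2.resize(I[:,:,::-1][70:384],None,fx=1.5,fy=1.5,interpolation=cv2.INTER_CUBIC)
cv2.imwrite("pics/w4.png",f)
print(np.round(i["extrinsics"],3).tolist(),np.round(i["mtx"],1).tolist())
def W(x,y,z): return [*(C0+x*X+y*Y),z]
def Fp(x,r,th): return W(x,-68+r*np.cos(th)-4*np.sin(th),68+r*np.sin(th)+4*np.cos(th))
for th in(0,.1,.2): print(th,[np.round(proj(i,Fp(x,r,th))).tolist() for x,r in((-95,0),(95,0),(-95,115),(95,115),(0,80))])
print("rim",[np.round(proj(i,W(x,y,85))).tolist() for x,y in((-110,-80),(110,-80),(-110,80),(110,80))])
for d in (0,11): print("tip",d,proj(i,s["position"]-[0,0,d]))
```

```text
6.0 case xy [ 0.5 10.4] tip z 58.9 F [ 0.1 -0.1  0.7] rot [[-0.47, -0.883, -0.0], [-0.883, 0.47, -0.0], [0.0, 0.0, -1.0]] w -0.06382653965088489
[[-0.883, -0.453, -0.124, 526.2], [0.469, -0.851, -0.235, -21.57], [0.0, -0.266, 0.964, 237.623], [0.0, 0.0, 0.0, 1.0]] [[264.6, 0.0, 257.5], [0.0, 264.6, 188.5], [0.0, 0.0, 1.0]]
0 [[419.0, 97.0], [98.0, 97.0], [393.0, 268.0], [124.0, 269.0], [258.0, 223.0]]
0.1 [[419.0, 96.0], [98.0, 96.0], [401.0, 277.0], [116.0, 277.0], [259.0, 226.0]]
0.2 [[419.0, 96.0], [98.0, 96.0], [411.0, 284.0], [106.0, 285.0], [259.0, 229.0]]
rim [[465.0, 72.0], [52.0, 72.0], [417.0, 321.0], [100.0, 321.0]]
tip 0 [257.80823323 219.21416474]
tip 11 [257.78326336 213.439724  ]
```

View pics/w4.png

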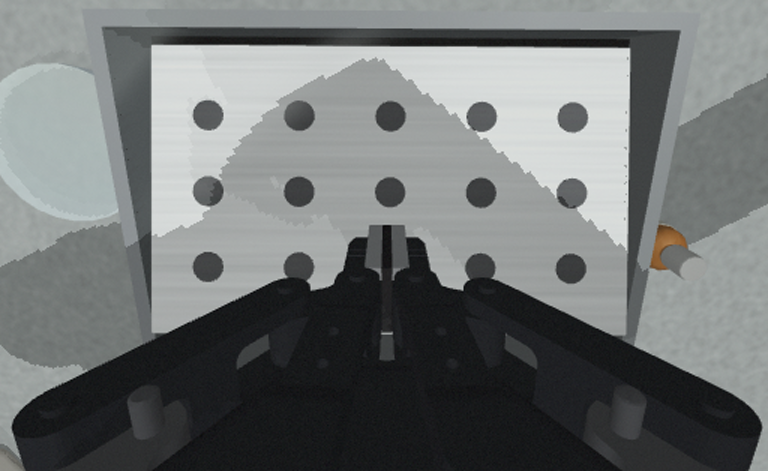

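Run:
```python
from h import *
import pickle
S=pickle.load(open("im0.pkl","rb"))["scene"]
print("obs tip px",145+482/3,65+222/3)
for d in (-25,-11,0,11): print(d,[np.round(proj(S,np.array([495.9,-78.1,191.9-d])+np.r_[Y*k,0]),1).tolist() for k in(-11,0,11)])
# s2: TCP (557.8,38.3,81.8) obs tip bottom approx s2 (392,400)
print("s2 obs",145+392/3,65+400/3)
for d in (-25,-11,0,11): print(d,[np.round(proj(S,np.array([557.8,38.3,81.8-d])+np.r_[Y*k,0]),1).tolist() for k in(-11,0,11)])
print("start TCP px", [proj(S,np.array([254,-570.5,206.1-d])).round(1).tolist() for d in(-25,0,11)], "obs", 605*.64,112*.64)
```

```text
obs tip px 305.66666666666663 139.0
-25 [[306.7, 137.4], [304.5, 139.0], [302.2, 140.6]]
-11 [[306.4, 142.1], [304.2, 143.7], [301.9, 145.3]]
0 [[306.1, 145.7], [303.9, 147.3], [301.7, 148.9]]
11 [[305.8, 149.3], [303.6, 150.9], [301.4, 152.5]]
s2 obs 275.66666666666663 198.33333333333334
-25 [[276.8, 194.5], [274.3, 196.5], [271.8, 198.6]]
-11 [[276.7, 198.7], [274.2, 200.8], [271.7, 202.9]]
0 [[276.6, 202.0], [274.2, 204.1], [271.7, 206.2]]
11 [[276.6, 205.3], [274.1, 207.4], [271.6, 209.5]]
start TCP px [[382.0, 76.2], [380.7, 83.0], [380.1, 86.0]] obs 387.2 71.68
```

Both the scene and wrist views put the shut fingertips about 22 mm above the reported TCP, not 11 mm below it. That explains the missing force: the flap is still at about 0.28 rad. I'll carry on down to TCP z of about 50.

Call:
{"api": "servo_tool", "payload": {"rows": [[0, 0, 0, 0.4, 0, 0, 0], [0, 0, 0, 0.4, 0, 0, 0], [0, 0, 0, 0.4, 0, 0, 0], [0, 0, 0, 0.3, 0, 0, 0], [0, 0, 0, 0, 0, 0, 0]]}}

```text
clock: 6.55
position: [557.4, 38.4, 54.4]
ee_rot: [-0.515, 0.857, 0.0, -0.001]
contact_force: [-0.4, 0.4, 0.1]
gripper_width: 0.6
```

Call:
{"api": "servo_tool", "payload": {"rows": [[0, 0, 0, 0.2, 0, 0, 0], [0, 0, 0, 0.1, 0, 0, 0], [0, 0, 0, 0, 0, 0, 0]]}}

```text
clock: 6.85
position: [557.9, 38.5, 52.0]
ee_rot: [-0.515, 0.857, 0.0, -0.0]
contact_force: [1.2, -0.3, 0.3]
gripper_width: -0.0
```

Call:
{"api": "servo_tool", "payload": {"rows": [[0, 0, 0, 0.1, 0, 0, 0], [0, 0, 0, 0.1, 0, 0, 0], [0, 0, 0, 0, 0, 0, 0]]}}

```text
clock: 7.15
position: [557.9, 38.6, 50.0]
ee_rot: [-0.515, 0.857, -0.0, -0.0]
contact_force: [-0.5, 0.5, 0.7]
gripper_width: 0.1
```

```bash
cat >> h.py <<'E'
def flap():
    i=get_image("wrist");g=cv2.cvtColor(i["image"],cv2.COLOR_RGB2GRAY).astype(float)
    cv2.imwrite("pics/wl.png",i["image"][:,:,::-1])
    def ed(v):  # outermost strong bright transitions along row v
        d=np.gradient(cv2.GaussianBlur(g,(3,3),0)[v]); return np.argmax(d[60:200])+60,np.argmin(d[320:460])+320
    vs=np.arange(115,240,5);e=np.array([ed(v) for v in vs])
    w=e[:,1]-e[:,0]; ok=abs(w-np.median(w))<25; q=np.polyfit(vs[ok],w[ok],1)
    print("width fit",q,"n",ok.sum()); E=np.array(i["extrinsics"])
    K=i["mtx"][0][0];cy=i["mtx"][1][2]
    z=[]
    for v in(120,230):
        d=K*190/np.polyval(q,v); y=(cy-v)/K*d; z.append((E[:3,:3]@[0,y,-d])+E[:3,3])
    a=z[1]-z[0]; print("flap angle",np.arctan2(a[2],a[:2]@Y),"z",z[0][2],z[1][2])
E
python3 - <<'E'
from h import *
flap();st()
E
```

```text
width fit [-3.14923077e-01  3.95031538e+02] n 25
flap angle 0.025722336719937428 z 72.38560552042037 73.99855917423412
7.2 case xy [ 0.5 10.5] tip z 39.0 F [0.  0.9 0.2] rot [[-0.469, -0.883, -0.0], [-0.883, 0.469, -0.0], [0.0, 0.0, -1.0]] w -0.5807499994622848
```

The flap now measures about 0.03 rad. I'll press a little further, until I feel the stop.

Call:
{"api": "servo_tool", "payload": {"rows": [[0, 0, 0, 0.1, 0, 0, 0], [0, 0, 0, 0.1, 0, 0, 0], [0, 0, 0, 0, 0, 0, 0]]}}

```text
clock: 7.5
position: [557.9, 38.5, 48.0]
ee_rot: [-0.515, 0.857, 0.0, -0.0]
contact_force: [-0.5, 0.3, 0.2]
gripper_width: -0.0
```

Call:
{"api": "servo_tool", "payload": {"rows": [[0, 0, 0, 0.1, 0, 0, 0], [0, 0, 0, 0.1, 0, 0, 0], [0, 0, 0, 0, 0, 0, 0]]}}

```text
clock: 7.8
position: [558.0, 38.5, 47.7]
ee_rot: [-0.515, 0.857, -0.0, 0.0]
contact_force: [-2.8, 0.3, 9.6]
gripper_width: 0.0
```

Run:
```python
from h import *
flap();st()
```

```text
width fit [-3.52153846e-01  4.04386923e+02] n 25
flap angle -0.00010889763939993618 z 72.083301077898 72.07648795487333
7.85 case xy [ 0.6 10.5] tip z 36.8 F [-3.4  0.5  9.6] rot [[-0.469, -0.883, 0.0], [-0.883, 0.469, -0.0], [0.0, -0.001, -1.0]] w -0.0646907868281243
```

The flap is bottomed out: angle about 0.00 rad with 10 N of reaction, and the true tip height is TCP + 24 mm. Next I'll rise, cross over the lid edge and come down behind the lid.

Call:
{"api": "servo_tool", "payload": {"rows": [[0, 0, 0, -1, 0, 0, 0], [0, 0, 0, -3, 0, 0, 0], [0, 0, 0, -4, 0, 0, 0], [0, 0, 0, -4, 0, 0, 0], [0, 0, 0, -4, 0, 0, 0], [0, 0, 0, -4, 0, 0, 0], [0, 0, 0, -2, 0, 0, 0], [0, 0, 0, -1, 0, 0, 0], [0, 0, 0, 0, 0, 0, 0]]}}

```text
clock: 8.75
position: [558.3, 38.7, 277.2]
ee_rot: [-0.515, 0.857, -0.0, 0.001]
contact_force: [0.3, 0.9, -0.0]
gripper_width: 0.3
```

Call:
{"api": "servo_tool", "payload": {"rows": [[0, -1, 0, 0, 0, 0, 0], [0, -3, 0, 0, 0, 0, 0], [0, -4, 0, 0, 0, 0, 0], [0, -4, 0, 0, 0, 0, 0], [0, -4, 0, 0, 0, 0, 0], [0, -3, 0, 0, 0, 0, 0], [0, -1, 0, 0, 0, 0, 0], [0, 0, 0, 0, 0, 0, 0], [0, 0, 0, 0, 0, 0, 0]]}}

```text
clock: 9.65
position: [651.3, 214.7, 274.8]
ee_rot: [-0.515, 0.857, 0.0, -0.001]
contact_force: [0.0, -0.5, 0.2]
gripper_width: 0.3
```

Call:
{"api": "servo_tool", "payload": {"rows": [[0, 0, 0, 2, 0, 0, 0], [0, 0, 0, 3, 0, 0, 0], [0, 0, 0, 3, 0, 0, 0], [0, 0, 0, 1.5, 0, 0, 0], [0, 0, 0, 0, 0, 0, 0], [0, 0, 0, 0, 0, 0, 0]]}}

```text
clock: 10.25
position: [652.1, 214.2, 182.3]
ee_rot: [-0.515, 0.857, -0.0, 0.001]
contact_force: [0.8, -0.1, 0.2]
gripper_width: 0.0
```

Run:
```python
from h import *
st()
a=get_image("scene")["image"][60:270,130:390,::-1];b=get_image("top")["image"][100:260,150:310,::-1]
cv2.imwrite("pics/s5.png",np.hstack([cv2.resize(a,(440,355)),cv2.resize(b,(355,355))]))
```

```text
10.25 case xy [  1.3 209.8] tip z 171.3 F [ 0.8 -0.1  0.2] rot [[-0.47, -0.883, 0.001], [-0.883, 0.47, -0.0], [-0.001, -0.001, -1.0]] w 0.012440612610753726
```

View pics/s5.png

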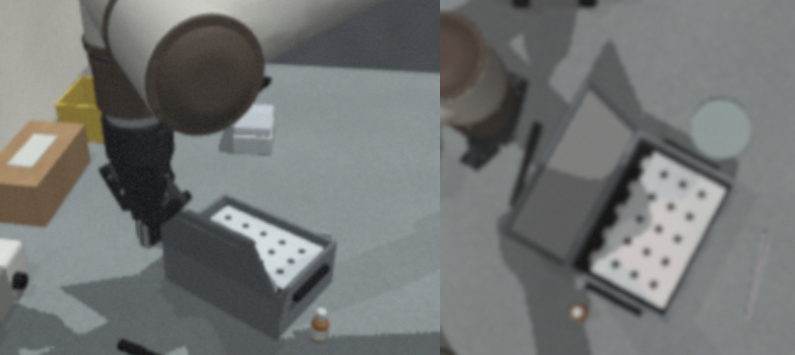

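The flap is flat, the lid still open, and the fingertips are behind the lid at case y of about 210 mm. I'll push the lid over.

Call:
{"api": "servo_tool", "payload": {"rows": [[0, 1.5, 0, 0, 0, 0, 0], [0, 2, 0, 0, 0, 0, 0], [0, 1.5, 0, 0, 0, 0, 0], [0, 1, 0, 0, 0, 0, 0], [0, 1, 0, 0, 0, 0, 0], [0, 1, 0, 0, 0, 0, 0], [0, 1, 0, 0, 0, 0, 0], [0, 1, 0, 0, 0, 0, 0], [0, 1, 0, 0, 0, 0, 0], [0, 1, 0, 0, 0, 0, 0]]}}

```text
clock: 11.35
position: [595.5, 108.9, 181.8]
ee_rot: [-0.515, 0.857, -0.0, 0.001]
contact_force: [1.8, 1.3, 0.8]
gripper_width: 0.3
```

Call:
{"api": "servo_tool", "payload": {"rows": [[0, 1, 0, 0, 0, 0, 0], [0, 1, 0, 0, 0, 0, 0], [0, 1, 0, 0, 0, 0, 0], [0, 1, 0, 0, 0, 0, 0], [0, 1, 0, 0, 0, 0, 0], [0, 1, 0, 0, 0, 0, 0], [0, 0.7, 0, 0, 0, 0, 0], [0, 0, 0, 0, 0, 0, 0]]}}

```text
clock: 12.15
position: [563.3, 48.9, 181.3]
ee_rot: [-0.515, 0.857, -0.0, -0.0]
contact_force: [0.1, 0.3, -0.1]
gripper_width: -0.0
```

Run:
```python
from h import *
st()
a=get_image("scene")["image"][60:270,130:390,::-1];b=get_image("top")["image"][100:260,150:310,::-1]
cv2.imwrite("pics/s6.png",np.hstack([cv2.resize(a,(440,355)),cv2.resize(b,(355,355))]))
```

```text
12.15 case xy [ 0.5 22.2] tip z 170.3 F [ 0.1  0.3 -0.1] rot [[-0.47, -0.883, -0.001], [-0.883, 0.47, -0.001], [0.001, 0.0, -1.0]] w -0.006961258443780086
```

View pics/s6.png

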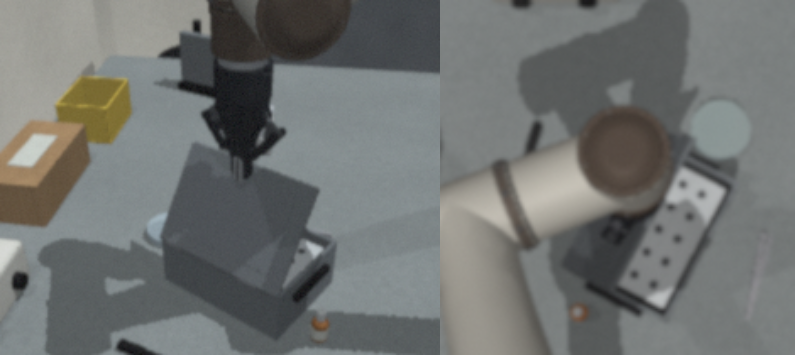

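The lid has passed upright (about 1.1 rad), the flap is still flat, and the case hasn't moved. I'll continue along the arc.

Call:
{"api": "servo_tool", "payload": {"rows": [[0, 0.7, 0, 0.4, 0, 0, 0], [0, 0.7, 0, 0.5, 0, 0, 0], [0, 0.7, 0, 0.5, 0, 0, 0], [0, 0.6, 0, 0.5, 0, 0, 0], [0, 0.6, 0, 0.6, 0, 0, 0], [0, 0.6, 0, 0.8, 0, 0, 0], [0, 0.5, 0, 0.8, 0, 0, 0], [0, 0.5, 0, 0.8, 0, 0, 0], [0, 0.5, 0, 0.8, 0, 0, 0], [0, 0, 0, 0, 0, 0, 0]]}}

```text
clock: 13.25
position: [537.3, 1.7, 122.5]
ee_rot: [-0.515, 0.857, 0.001, -0.002]
contact_force: [0.5, -0.6, -0.7]
gripper_width: 0.2
```

Call:
{"api": "servo_tool", "payload": {"rows": [[0, 0.4, 0, 0.8, 0, 0, 0], [0, 0.3, 0, 0.9, 0, 0, 0], [0, 0.3, 0, 0.9, 0, 0, 0], [0, 0.2, 0, 0.9, 0, 0, 0], [0, 0.2, 0, 0.9, 0, 0, 0], [0, 0.1, 0, 0.6, 0, 0, 0], [0, 0, 0, 0, 0, 0, 0]]}}

```text
clock: 13.95
position: [530.6, -11.2, 72.8]
ee_rot: [-0.515, 0.857, 0.0, -0.001]
contact_force: [-0.0, 0.2, -0.3]
gripper_width: -0.2
```

Run:
```python
from h import *
st()
```

```text
13.95 case xy [ -0.2 -46.2] tip z 61.8 F [-0.   0.2 -0.3] rot [[-0.47, -0.883, -0.003], [-0.883, 0.47, -0.001], [0.002, 0.002, -1.0]] w -0.2225428287005208
```

Tip z is about 97 mm and the shut lid's outer face is at 93.5 mm, so I'll press until I feel the stop.

Call:
{"api": "servo_tool", "payload": {"rows": [[0, 0, 0, 0.2, 0, 0, 0], [0, 0, 0, 0.1, 0, 0, 0], [0, 0, 0, 0, 0, 0, 0]]}}

```text
clock: 14.25
position: [531.8, -10.8, 71.2]
ee_rot: [-0.515, 0.857, -0.0, 0.0]
contact_force: [0.8, -0.4, -0.5]
gripper_width: -0.1
```

Call:
{"api": "servo_tool", "payload": {"rows": [[0, 0, 0, 0.1, 0, 0, 0], [0, 0, 0, 0.1, 0, 0, 0], [0, 0, 0, 0, 0, 0, 0]]}}

```text
clock: 14.55
position: [531.8, -10.9, 69.4]
ee_rot: [-0.515, 0.857, -0.0, 0.0]
contact_force: [-0.7, -0.7, 2.0]
gripper_width: 0.3
```

Call:
{"api": "servo_tool", "payload": {"rows": [[0, 0, 0, 0.1, 0, 0, 0], [0, 0, 0, 0.1, 0, 0, 0], [0, 0, 0, 0, 0, 0, 0], [0, 0, 0, 0, 0, 0, 0]]}}

```text
clock: 14.95
position: [531.9, -10.9, 69.2]
ee_rot: [-0.515, 0.857, -0.0, 0.0]
contact_force: [-3.9, 1.3, 11.8]
gripper_width: -0.0
```

The lid is at its stop: 12 N with no further travel. I'll retreat upward and check.

Call:
{"api": "servo_tool", "payload": {"rows": [[0, 0, 0, -0.5, 0, 0, 0], [0, 0, 0, -2, 0, 0, 0], [0, 0, 0, -4, 0, 0, 0], [0, 0, 0, -4, 0, 0, 0], [0, 0, 0, -4, 0, 0, 0], [0, 0, 0, -3, 0, 0, 0], [0, 0, 0, -1, 0, 0, 0]]}}

```text
clock: 15.65
position: [533.3, -10.7, 255.8]
ee_rot: [-0.515, 0.857, -0.001, 0.003]
contact_force: [-0.7, 0.7, 0.1]
gripper_width: 0.2
```

Call:
{"api": "servo_tool", "payload": {"rows": [[0, 2, 0, 0, 0, 0, 0], [0, 4, 0, 0, 0, 0, 0], [0, 5, 0, 0, 0, 0, 0], [0, 5, 0, 0, 0, 0, 0], [0, 5, 0, 0, 0, 0, 0], [0, 5, 0, 0, 0, 0, 0], [0, 4, 0, 0, 0, 0, 0], [0, 2, 0, 0, 0, 0, 0], [0, 0, 0, 0, 0, 0, 0], [0, 0, 0, 0, 0, 0, 0]]}}

```text
clock: 16.65
position: [380.1, -293.4, 250.6]
ee_rot: [-0.514, 0.858, 0.001, -0.001]
contact_force: [-0.4, 0.4, -0.2]
gripper_width: -0.1
```

Run:
```python
from h import *
import pickle
st();S=get_image("scene");T=get_image("top");pickle.dump((S,T),open("im1.pkl","wb"))
a=S["image"][130:270,180:340,::-1];b=T["image"][100:260,150:310,::-1]
cv2.imwrite("pics/s7.png",np.hstack([cv2.resize(a,(440,385)),cv2.resize(b,(355,385))]))
W=lambda x,y,z:[*(C0+x*X+y*Y),z]
f=lambda p:[round((p[0]-180)*2.75),round((p[1]-130)*2.75)]
print("predicted shut-lid corners in s7",[f(proj(S,W(x,y,93.5))) for x,y in((-110,-80),(110,-80),(110,80),(-110,80))])
o=pickle.load(open("im0.pkl","rb"))["top"]["image"]
d=np.abs(o.astype(int)-T["image"]).max(2)
```

```text
16.65 case xy [  -0.8 -366. ] tip z 239.6 F [-0.4  0.4 -0.2] rot [[-0.471, -0.882, -0.003], [-0.882, 0.471, 0.002], [-0.0, 0.003, -1.0]] w -0.0553538275213147
predicted shut-lid corners in s7 [[410, 191], [226, 114], [124, 187], [317, 284]]
```

View pics/s7.png

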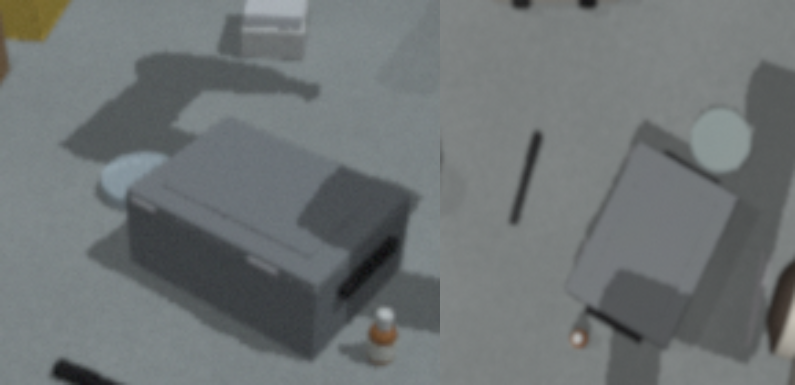

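The lid lies flush on the rim, with its corners at (417,193), (230,118), (128,190) and (318,282), within about 7 px of the prediction in this enlarged view (2.75×). The case, vial, dish and marker look undisturbed, and the arm is clear. Handing in.

```bash
python3 -c "
from bench import *
print(job_done())"
```

```text
the job is handed in; nothing more can be done
None
```

The case is closed and handed in at about 17 s of the 56 s allowed: I pushed the flap flat first, then swung the lid shut over it. No verdict is reported at hand-in.

**Last checks**
- **Flap:** it measured about 0.00 rad in the wrist view, and pressing it met about 10 N at its stop while the lid was still open.
- **Lid:** pressing it met about 12 N with no further travel. In the final scene view its corners sit within about 2–3 camera pixels of where a shut lid should be.
- **Everything else:** by eye, the case, vial, dish, marker and tip box have not moved. The tweezers, jar and beaker were not re-checked at the end; the arm did not push near them. I did not measure displacements.
- **Arm:** it ended clear of everything, with no contact force.

**One disagreement:** the shut fingertips were about 24 mm above the reported TCP, not 11 mm beyond it as the interface says. My first press therefore left the flap at roughly 0.3 rad. I saw this in the images and corrected it before touching the lid.

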